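# Set out the culture dishes and hold the imaging boom at its mark

### The arm

A 6-joint arm with a two-finger parallel gripper is mounted at the origin on the work surface. World frame = base frame: x ahead of the robot, y to its left, z up, the work surface at z = 0. Lengths are in m, angles in rad, forces in N, time in s.
With the tool pointing down it reaches from about 0.275 to 0.85 m from the base axis. Payload 19 kg.
Tool frame: the origin (TCP) lies between the finger pads; the fingertips stand 14 mm ahead of it and the grasp point (between the pads) lies 5 mm behind it; z points along the fingers, y is the line along which they close (so a half turn about z gives the same grasp; the last joint's range is limited). The gripper opens to 85 mm and grips with 20 to 120 N. Pads are 22 mm wide; open, the fingers measure 114 mm over their backs; the gripper's body (76 mm by 85 mm) begins 54 mm behind the grasp point. The pads swing forward as they close: fully open they stand 13 mm farther back than shut.
Start: joints at [1.103, 0.15, 1.437, -0, 1.554, -0.134], TCP at [0.188, 0.543, 0.245] pointing down, gripper open.
Joint ranges: [-2.8, 2.8], [-0.68, 2.1], [0.12, 2.68], [-1.39, 4.53], [0.16, 2.79], [-2.81, 2.81]. Speed limits (rad/s): [1.89, 1.89, 2.22, 3.01, 3.01, 3.01].

### API

Orientations are given as a unit quaternion [w, x, y, z].
In Python, from cell import * gives the robot as it stands. Calls block until the motion is done:
- reach(position, orientation): joint-space move of the TCP to a pose.
- move_straight(position, speed=0.15, ori=None): straight line of the TCP; ori=None keeps the orientation; speed is the mean speed in m/s.
- set_joints(angles): joint-space move.
- grip(opening): opening from 0.0 (shut) to 1.0 (fully open); the grip force is fixed at half the most; returns when the fingers have stopped.
- wait(seconds).
- solve_ik(position, orientation): joint angles nearest the present ones, or None.
- observe(): the state.
- get_image(name): name is "scene" or "top"; returns a dict with "image" (400x640x3 uint8, blue, green, red), "fx", "fy", "cx", "cy" (pixels), "rvec" (rotation vector, rad) and "tvec" (3), from world to camera coordinates, as OpenCV has them. Camera axes: x right, y down, z forward; pixel columns grow to the right and rows downward; lengths in m; the calibration is good to about 2 mm. A picture is of the moment at which its call begins. There is no depth.
A pose or a line that the arm cannot do raises Unreachable and nothing moves.
- finish_job(): hands the job in; it is judged then, once.
Trained networks look in a picture, given as the dict that the camera call returned (one of the last four; its "shot" number tells which), for a name from the list of things; names that differ only in an ending like _2 or _b are one class to them, and where a whole thing is asked for, a point or a joint stands for the part that bears it (a point fixed in the world has none). Each returns a list of dicts, best first, with "confidence" (0 to 1); they miss things now and then, are a little off and sometimes report something else, mostly with a low value. They report only what shows in the picture. A call takes as long as a camera call. They do not tell look-alikes from the thing itself.
- spot_in(label, picture): "point" ([x, y, z] in m, in the coordinates of the camera as it stood for that picture, good to about 4 mm: the middle of the surface that is visible of it).
- regions_of(label, picture): "pixels" (400x640 bool, what is visible of it).
- landmark_of(label, picture): "point" ([x, y, z] in m, in the coordinates of the camera as it stood for that picture, good to about 4 mm: a listed point, or the origin of a listed thing).
The state is a dict: "time_s": time; "qpos": joint angles; "qvel": joint speeds; "effort": joint torques, N m; "position": TCP position; "orientation": TCP orientation; "force": force on the tool from outside, world axes, zero at the start; "moment": the same for the moment, N m; "width": opening from 0.0 (shut) to 1.0 (fully open); "grasp_force": force on a finger pad.
Only numpy, scipy, OpenCV 4.12 (cv2) and the standard library are available. Lean on these libraries where they do the work, as an engineer would, in place of code of your own. Each camera call takes 0.05 s, during which the arm holds its last target. There are 200 camera calls.

### The job

Put the three loose small dishes from the bench flat on the tray's empty circles, one centred on each, so that the row of red circles holds red dishes and the row of amber circles holds amber ones; leave the dish that is already there in its place. Then squeeze the boom's handle to press in its blue lock button, draw the boom out towards the tray until its yellow pointer stands at the middle of the red clip on the scale, and finish holding it there still, handle gripped and button squeezed, for the picture to be taken. Do not overturn the dishes or push the other things on the bench about.

Things in the scene. Friction and masses are not known exactly. Their poses are not given: they have to be found in the camera images.
- tray: Flat fixed grey tray, 180 x 180 mm, top 6 mm above the bench, no rim; origin at the centre of its underside. Four white circles with coloured edges, 60 mm across, in a 2 x 2 grid at 80 mm pitch: the two at tray x = -40 mm have red edges (red row), the two at x = +40 mm amber edges (amber row).
- red_circle1 (a point): Centre of the first red circle, on the tray's top; a red dish is on it from the start.
- red_circle2 (a point): Centre of the second red circle, on the tray's top; empty at the start.
- amber_circle1 (a point): Centre of an amber circle, on the tray's top; empty at the start.
- amber_circle2 (a point): Centre of the other amber circle, on the tray's top; empty at the start.
- dish_red1: Lidded clear dish, 50 mm across and 14 mm tall, 30 g; origin at the centre of its underside, z up. Dark red filling. It already sits on its red circle.
- dish_red2: Lidded clear dish, 50 mm across and 14 mm tall, 30 g; origin at the centre of its underside, z up. Dark red filling. Stands on the bench to the left of the tray.
- dish_amber1: Lidded clear dish, 50 mm across and 14 mm tall, 30 g; origin at the centre of its underside, z up. Amber filling. Stands on the bench to the left of the tray.
- dish_amber2: Lidded clear dish, 50 mm across and 14 mm tall, 30 g; origin at the centre of its underside, z up. Amber filling. Stands on the bench to the left of the tray.
- station: Fixed imaging station right of the tray: beige base 150 x 240 mm, two posts and a level sleeve 36 mm wide with a white scale plate on top, 135 mm above the bench, ticks every 10 mm. Origin under the base on the bench; its y axis is the direction in which the boom slides out of the sleeve, towards the tray; x is across the boom.
- boom: Telescoping 22 mm square tube with a white camera head in front and a black upright handle. Slides along the station's y, travel 170 mm. Origin at the handle's foot, 126 mm above the bench; axes as the station's. A yellow pointer on a strip runs back over the scale. While the lock button is out a pin in a rack holds the boom fast (1 mm of play); pressed, it slides with a few newtons.
- handle (a point): Grip point, centre of the handle's block, 166 mm above the bench: 24 mm across the boom (x), 30 mm along it (y), 60 mm tall, its top 20 mm above this point. Pinch it from above, one finger on each side across the boom, one of them on the lock button. The camera head, 48 mm wide, is 98 mm ahead, below the handle's foot.
- lock_button (a joint): Travel of the blue lock button in m: 0 out (locked) to 0.007 pressed in; the boom is free from about 0.0035. A plate 26 mm along the boom, 34 mm tall, at the height of point handle, on the handle's side away from the robot (station +x). Its face is 20 mm from point handle when out, 13 mm pressed; the opposite face of the handle 12 mm. A spring of 8 to 10 N pushes it out.
- pointer (a point): Tip of the yellow pointer, which moves with the boom 200 mm behind the handle, over the scale.
- clip: Red clip, 8 mm wide along the boom, fixed on the station's scale: the mark. Origin at its middle along the boom, at the scale's surface; axes as the station's. The boom is at the mark when the pointer has the same place along the station's y axis. At the start the clip is 64 to 140 mm ahead of the pointer.
- dish_stack: Bystander: stack of large dishes, 90 mm across, 93 mm tall; origin under its centre.
- big_dish: Bystander: one large dish with pink filling, 90 mm across, 16 mm tall; origin under its centre.
- reagent_bottle: Bystander: amber bottle, 64 mm across, 150 mm tall; origin under its centre.
- pen: Bystander: blue and white marker lying on the bench near the robot, about 120 mm long along its x, 13 mm thick; origin under the blue part's middle.
Mind the look-alikes: they are no part of the job. What is shaped like the dish_amber2 but turquoise is not meant. What is shaped like the dish_amber1 but turquoise is not meant.

How it is judged:
By the outcome, as a careful person would: the job done as asked, in the order asked, and still so for the second after the job is handed in, while the arm keeps its last pose, push and grip.
It also fails if it takes over 72 s, if anything falls off the work surface, if the arm or the gripper's body presses on something with over 40 N, if the wrist force passes 120 N, or if a joint passes its speed limit or range.

## Working session

There is one attempt and no reset: what is moved stays moved. The work goes in short steps, each a Python script; the robot and the scene stay as the last script left them, time stands still between calls to the robot, and variables do not carry over. Pictures are saved under pics/ and viewed, at most 10 in all, crops included, and the job is handed in when it is done.

```bash
mkdir -p pics; ls; cat > h.py <<'E'
from cell import *
import numpy as np, cv2
def w(pic,p):
    R=cv2.Rodrigues(np.array(pic["rvec"],float))[0]; return R.T@(np.array(p)-np.array(pic["tvec"]).ravel())
def px(pic,P):
    q,_=cv2.projectPoints(np.array([P],float),np.array(pic["rvec"],float),np.array(pic["tvec"],float),np.array([[pic["fx"],0,pic["cx"]],[0,pic["fy"],pic["cy"]],[0,0,1]],float),None); return q.ravel()
def onplane(pic,uv,z):
    R=cv2.Rodrigues(np.array(pic["rvec"],float))[0]; t=np.array(pic["tvec"]).ravel()
    d=R.T@np.array([(uv[0]-pic["cx"])/pic["fx"],(uv[1]-pic["cy"])/pic["fy"],1]); c=-R.T@t
    return c+d*(z-c[2])/d[2]
E
python3 - <<'E'
from h import *
np.set_printoptions(precision=4,suppress=True)
for n in ("scene","top"):
    p=get_image(n); cv2.imwrite(f"pics/{n}0.png",p["image"])
    R=cv2.Rodrigues(np.array(p["rvec"],float))[0]; print(n,-R.T@np.array(p["tvec"]).ravel(),p["fx"])
    for l in "tray red_circle1 red_circle2 amber_circle1 amber_circle2 dish_red1 dish_amber1 station boom handle pointer clip dish_stack big_dish reagent_bottle pen".split():
        for d in landmark_of(l,p)[:6]:
            P=w(p,d["point"]); print(l,round(d["confidence"],2),P,px(p,P).round())
o=observe();print(o["position"],o["orientation"],o["time_s"],o["width"])
E
```

```text
pics
scene [0.9387 0.6569 1.1362] 370.53191385973366
tray 0.61 [0.5811 0.0639 0.0029] [303. 226.]
red_circle1 0.69 [0.548  0.0259 0.0079] [305. 213.]
red_circle1 0.61 [0.5444 0.1023 0.0029] [318. 229.]
red_circle1 0.27 [ 0.4418  0.381  -0.0002] [391. 275.]
red_circle2 0.69 [0.548  0.0259 0.0079] [305. 213.]
red_circle2 0.61 [0.5444 0.1023 0.0029] [318. 229.]
red_circle2 0.27 [ 0.4418  0.381  -0.0002] [391. 275.]
amber_circle1 0.87 [0.618  0.1052 0.0046] [301. 239.]
amber_circle1 0.66 [0.625  0.0297 0.0061] [288. 224.]
amber_circle2 0.87 [0.618  0.1052 0.0046] [301. 239.]
amber_circle2 0.66 [0.625  0.0297 0.0061] [288. 224.]
dish_red1 0.69 [0.5384 0.1024 0.0097] [319. 227.]
dish_red1 0.65 [ 0.3732 -0.0401  0.002 ] [334. 182.]
dish_red1 0.5 [ 0.4248  0.2503 -0.0009] [370. 244.]
dish_amber1 0.74 [0.3318 0.4068 0.0026] [421. 264.]
dish_amber1 0.72 [0.4394 0.3811 0.0012] [392. 275.]
dish_amber1 0.55 [ 0.5933  0.2348 -0.0002] [328. 265.]
dish_amber1 0.5 [ 0.5398  0.3252 -0.    ] [357. 277.]
dish_amber1 0.46 [ 0.3457  0.3289 -0.0016] [402. 249.]
station 0.61 [ 0.59   -0.356  -0.0028] [247. 
[... 1554 characters left out ...]
5832 -0.358   0.0013] [430. 185.]
boom 0.68 [0.7187 0.2765 0.0014] [248. 150.]
boom 0.6 [ 0.584  -0.2347  0.1287] [402. 180.]
boom 0.4 [0.5415 0.0241 0.0071] [321. 198.]
boom 0.27 [ 0.5851 -0.3589  0.0002] [430. 184.]
handle 0.62 [ 0.5828 -0.2327  0.1649] [404. 179.]
handle 0.19 [0.5445 0.0203 0.0043] [322. 198.]
pointer 0.6 [ 0.5865 -0.4302  0.1432] [465. 178.]
clip 0.36 [ 0.5857 -0.315   0.1319] [428. 179.]
dish_stack 0.78 [ 0.5884  0.4534 -0.003 ] [197. 187.]
big_dish 0.64 [0.7185 0.2762 0.0005] [248. 150.]
reagent_bottle 0.88 [ 0.3804  0.5458 -0.0001] [170. 248.]
pen 0.69 [ 0.3828 -0.0371 -0.0031] [339. 244.]
[0.1884 0.5432 0.2453] [-0.      0.1661  0.9861 -0.0001] 1.7 1.0024046753149332
```

```bash
python3 - <<'E'
import cv2
t=cv2.imread("pics/top0.png")[130:290,150:490]
cv2.imwrite("pics/t1.png",cv2.resize(t,(800,376),interpolation=cv2.INTER_CUBIC))
E
```

```text
(no output)
```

View pics/t1.png

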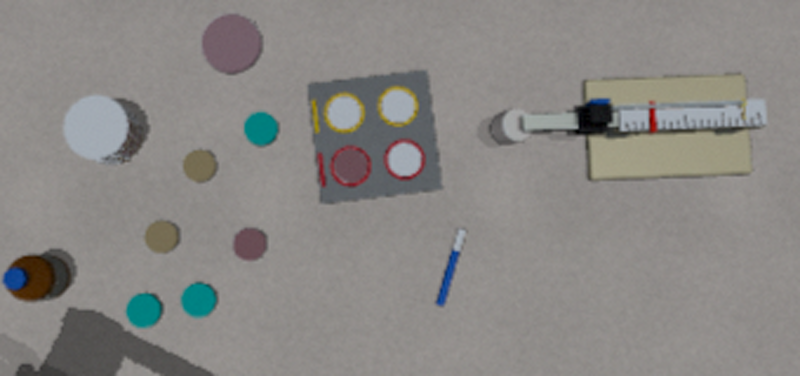

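View pics/scene0.png

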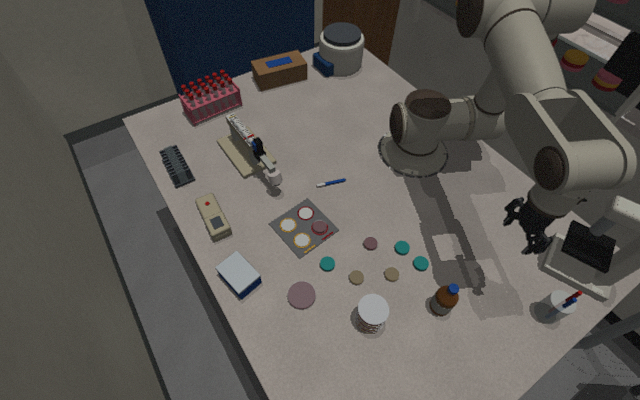

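The top crop shows these dishes:
- **Amber:** loose at crop (200,165) and (162,236), which is full-image (235,200) and (219,230).
- **Red:** loose at crop (250,243), full-image (256,233). The placed red dish is at crop (350,166).
- **Turquoise:** look-alikes at crop (261,128), (144,310) and (199,300). Their colour is wrong, so I'll leave them alone.
- **Empty circles:** amber at crop (344,112) and (398,105), red at crop (404,159).

Next I'll refine these positions by colour.

```bash
python3 - <<'E'
from h import *
np.set_printoptions(precision=4,suppress=True)
T={"dA":(.5405,.3242,.010),"dB":(.4375,.381,.010),"dR":(.4245,.2512,.010),"r2":(.545,.024,.006),"a1":(.617,.1075,.006),"a2":(.6237,.032,.006),"r1":(.538,.101,.016)}
for n in ("top","scene"):
    p=get_image(n); im=p["image"].astype(float)
    for k,P in T.items():
        u,v=px(p,P); s=14; x0,y0=int(u)-s,int(v)-s
        c=im[y0:y0+2*s+1,x0:x0+2*s+1]
        ctr=np.median(im[int(v)-2:int(v)+4,int(u)-2:int(u)+4].reshape(-1,3),axis=0)
        m=(np.linalg.norm(c-ctr,axis=2)<(28 if k[0]=="d" or k=="r1" else 60)).astype(np.uint8)
        m=cv2.morphologyEx(m,cv2.MORPH_OPEN,np.ones((3,3),np.uint8))
        nn,lab,st,ce=cv2.connectedComponentsWithStats(m); l=lab[s,s]
        print(n,k,ctr,"area",st[l,4],st[l,2:4],(ce[l]+[x0,y0]).round(1),onplane(p,ce[l]+[x0,y0],P[2]))
E
```

```text
top dA [ 82. 108. 117.] area 158 [15 14] [234.7 200.1] [0.5404 0.3214 0.01  ]
top dB [ 82. 108. 117.] area 146 [13 13] [218.2 230.1] [0.4381 0.3778 0.01  ]
top dR [ 84.  77. 104.] area 148 [13 13] [256.  233.1] [0.4256 0.2484 0.01  ]
top r2 [179. 171. 162.] area 152 [14 14] [321.6 197.5] [0.5449 0.0213 0.006 ]
top a1 [179.  171.  162.5] area 158 [14 14] [295.8 177.6] [0.6161 0.1098 0.006 ]
top a2 [179. 171. 163.] area 156 [14 14] [318.7 174.7] [0.6248 0.0297 0.006 ]
top r1 [ 84.  77. 103.] area 160 [14 14] [298.7 200.1] [0.5362 0.1006 0.016 ]
scene dA [ 83. 103. 113.] area 161 [16 13] [356.2 276.4] [0.5432 0.324  0.01  ]
scene dB [ 83. 102. 112.] area 152 [14 13] [391.7 273.3] [0.4392 0.3794 0.01  ]
scene dR [79. 75. 99.] area 123 [13 12] [370.2 242.4] [0.4263 0.2506 0.01  ]
scene r2 [157.  162.  160.5] area 117 [13 11] [305.1 212.8] [0.547  0.0222 0.006 ]
scene a1 [159.  162.5 161. ] area 139 [14 12] [301.6 239.7] [0.6176 0.1096 0.006 ]
scene a2 [157. 162. 160.] area 132 [14 12] [287.6 224.4] [0.626  0.0296 0.006 ]
scene r1 [78. 76. 99.] area 501 [29 29] [318.1 225.4] [0.5407 0.0979 0.016 ]
```

```bash
python3 - <<'E'
import cv2,numpy as np
s=cv2.imread("pics/scene0.png")[200:320,250:430]; t=cv2.imread("pics/top0.png")[120:180,0:0+1]
a=cv2.resize(s,(720,480),interpolation=cv2.INTER_CUBIC); cv2.imwrite("pics/c2.png",a)
E
```

```text
(no output)
```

View pics/c2.png

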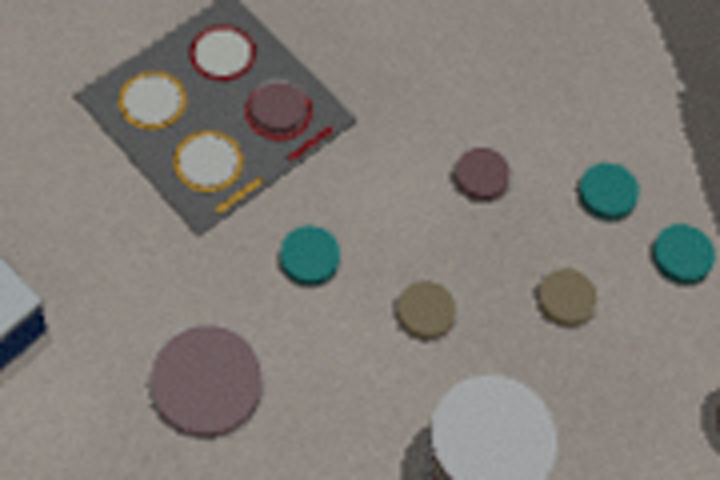

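Confirmed: the two olive-amber dishes and the dark red dish are the loose ones, clearly different from the turquoise. I'll start with the red dish.

```bash
cat >> h.py <<'E'
def q(deg):  # tool down, fingers closing along this world angle
    a=np.radians(90-deg)/2; return [0,float(np.sin(a)),float(np.cos(a)),0]
TH=51
PZ=.015
def st(s):
    o=observe(); print(s,"t",round(o["time_s"],2),"w",round(o["width"],3),"gf",round(o["grasp_force"],1),"F",np.round(o["force"],1),"p",np.round(o["position"],4))
def pick(x,y):
    reach([x,y,.10],q(TH)); grip(.78); move_straight([x,y,PZ],.12); st("down"); grip(0.0); st("grip"); move_straight([x,y,.09],.15)
def place(x,y):
    reach([x,y,.09],q(TH)); st("over"); move_straight([x,y,PZ+.0065],.10); st("low"); grip(.78); move_straight([x,y,.10],.15); st("up")
E
python3 - <<'E'
from h import *
print(q(70.9))
pick(.426,.2498); st("lifted")
cv2.imwrite("pics/g1.png",get_image("scene")["image"][150:330,260:500])
E
```

```text
[0, 0.1659082394615607, 0.9861411947985772, 0]
down t 4.49 w 0.781 gf 0.0 F [-0.   0.1  0.8] p [0.4264 0.2499 0.0156]
grip t 4.82 w 0.554 gf 59.4 F [-4.6 -2.3 14.1] p [0.4265 0.25   0.0163]
lifted t 5.47 w 0.553 gf 61.6 F [-0.2 -0.7 -0.8] p [0.4257 0.2497 0.0894]
```

```bash
sed -i 's/^PZ=.*/PZ=.018/' h.py; python3 - <<'E'
from h import *
place(.5458,.0216)
pick(.4385,.379)
place(.6254,.0297)
pick(.5415,.323)
place(.617,.1097)
reach([.45,.05,.3],q(TH))
reach([.45,-.15,.3],q(0)); st("park")
p=get_image("top"); a=p["image"][130:290,280:480]; cv2.imwrite("pics/p2.png",cv2.resize(a,(800,640))[:600]); 
E
```

```text
over t 6.53 w 0.554 gf 61.6 F [-0.6 -0.3 -0.2] p [0.5454 0.0225 0.0896]
low t 7.33 w 0.559 gf 61.6 F [ 0.1 -0.6  0.4] p [0.5461 0.0217 0.025 ]
up t 8.31 w 0.779 gf 0.0 F [-0.8  0.2 -1.2] p [0.5454 0.0216 0.0992]
down t 10.75 w 0.782 gf 0.0 F [-1.   0.3  0.4] p [0.4389 0.3792 0.0187]
grip t 11.07 w 0.546 gf 59.5 F [-5.1 -2.5 12.8] p [0.4389 0.3793 0.0195]
over t 13.18 w 0.547 gf 61.5 F [0.1 0.6 0. ] p [0.6252 0.0308 0.0899]
low t 13.98 w 0.546 gf 71.5 F [-8.9 -1.8 15.4] p [0.6252 0.0296 0.0251]
up t 14.97 w 0.779 gf 0.0 F [ 0.5 -0.2 -0.1] p [0.625  0.0297 0.0991]
down t 17.18 w 0.782 gf 0.0 F [ 0.5 -0.1  0.7] p [0.5419 0.3232 0.0187]
grip t 17.51 w 0.548 gf 59.7 F [-3.7 -1.6 10.8] p [0.542  0.3232 0.0196]
over t 19.05 w 0.55 gf 61.5 F [-0.6  0.6 -0.8] p [0.6166 0.1107 0.0896]
low t 19.86 w 0.544 gf 74.3 F [-7.8 -3.9 15.7] p [0.6167 0.1097 0.025 ]
up t 20.84 w 0.78 gf 0.0 F [ 0.2  0.1 -0.7] p [0.6166 0.1097 0.0991]
park t 22.7 w 0.779 gf 0.0 F [0.4 0.2 0.2] p [ 0.4503 -0.1498  0.2992]
```

View pics/p2.png

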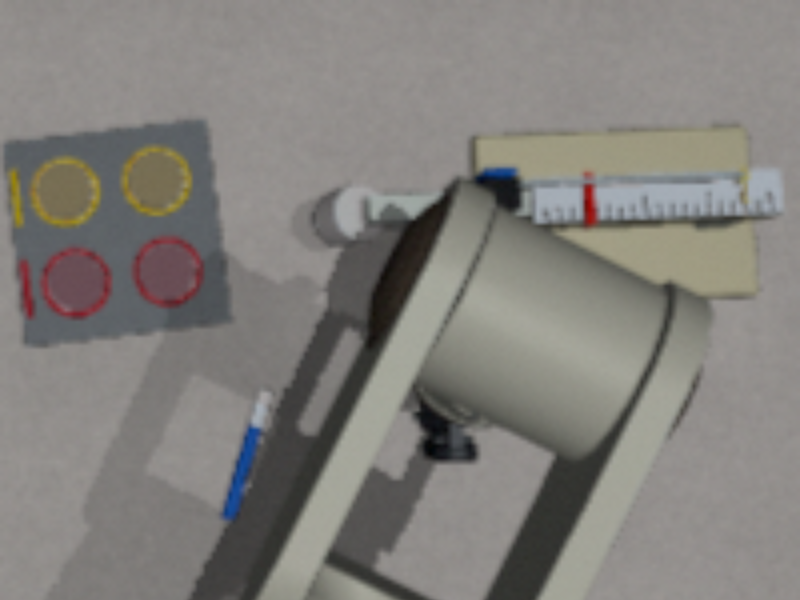

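All four dishes sit centred in the right rows. Next I'll measure the boom from the saved, unobstructed pictures.

```bash
python3 - <<'E'
from h import *
np.set_printoptions(precision=4,suppress=True)
def blob(im,m,roi):
    x0,y0,x1,y1=roi; mm=np.zeros(m.shape,np.uint8); mm[y0:y1,x0:x1]=m[y0:y1,x0:x1]
    n,l,s,c=cv2.connectedComponentsWithStats(mm); 
    if n<2: return None,None
    i=1+np.argmax(s[1:,4]); return c[i],s[i]
for n,roi in (("top",(385,160,480,200)),("scene",(215,100,290,190))):
    p=get_image(n); im=cv2.imread(f"pics/{n}0.png"); h=cv2.cvtColor(im,cv2.COLOR_BGR2HSV).astype(int); H,S,V=h[...,0],h[...,1],h[...,2]
    M={"red":(((H<8)|(H>172))&(S>120),.137),"yel":((H>18)&(H<34)&(S>110)&(V>90),.145),"black":((V<50),.186),"blue":((H>100)&(H<125)&(S>120),.183)}
    for k,(m,z) in M.items():
        c,s=blob(im,m,roi); 
        if c is not None: print(n,k,c,s,onplane(p,c,z))
p=get_image("top")
for l in ("handle","pointer","clip","lock_button","station","boom"):
    for d in landmark_of(l,p)[:2]: print(l,round(d["confidence"],2),w(p,d["point"]))
E
python3 - <<'E'
import cv2,numpy as np
a=cv2.imread("pics/top0.png")[155:205,385:485]; b=cv2.imread("pics/scene0.png")[105:195,205:305]
cv2.imwrite("pics/b3.png",np.vstack([cv2.resize(a,(500,250),interpolation=cv2.INTER_CUBIC),cv2.resize(b,(500,350),interpolation=cv2.INTER_CUBIC)]))
E
```

```text
top red [426.8214 181.3214] [426 176   3  11  28] [ 0.578  -0.3111  0.137 ]
top black [401.9042 180.4311] [394 174  16  14 167] [ 0.5754 -0.2212  0.186 ]
top blue [403.6538 173.3846] [399 172  10   5  26] [ 0.5976 -0.2281  0.183 ]
scene red [229.625 106.625] [225 104  11   6  16] [ 0.5703 -0.5     0.137 ]
scene yel [229. 117.] [229 117   1   1   1] [ 0.6019 -0.4373  0.145 ]
scene black [257.982  149.1138] [252 138  14  24 167] [ 0.6033 -0.1896  0.186 ]
scene blue [254.3529 145.9706] [252 141   5  11  34] [ 0.6057 -0.2124  0.183 ]
handle 0.81 [ 0.5858 -0.2332  0.1681]
pointer 0.72 [0.5396 0.097  0.0056]
pointer 0.59 [ 0.5884 -0.4328  0.1406]
clip 0.6 [0.3781 0.546  0.0013]
clip 0.37 [ 0.5809 -0.318   0.1331]Traceback (most recent call last):
  File "<stdin>", line 16, in <module>
ValueError: it knows: amber_circle, big_dish, boom, clip, dish_amber, dish_red, dish_stack, handle, pen, pointer, reagent_bottle, red_circle, station, tray
```

View pics/b3.png

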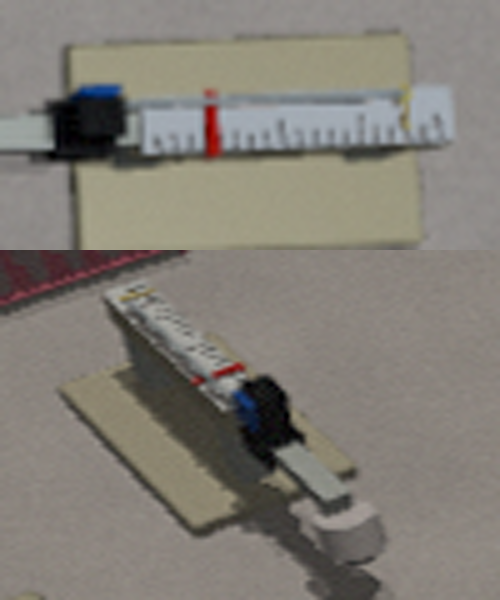

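```bash
python3 - <<'E'
from h import *
p=get_image("top")
for z,a,b in ((.135,(413.6,186),(476,183)),(.01,(398.6,164.4),(466,162))):
    A,B=onplane(p,a,z),onplane(p,b,z); print("yaw",np.degrees(np.arctan2(-(A-B)[0],(A-B)[1])))
reach([.5855,-.2338,.28],q(2)); grip(1.0); move_straight([.5855,-.2338,.161],.12); st("down")
grip(0.0); st("grip"); wait(.3); st("g2")
p=get_image("scene"); a=p["image"][80:200,180:340]; cv2.imwrite("pics/b4.png",cv2.resize(a,(800,600),interpolation=cv2.INTER_CUBIC))
E
```

```text
yaw 1.834713341728476
yaw 1.1554627883358248
down t 25.26 w 1.0 gf 0.0 F [0.2 0.4 0.5] p [ 0.5858 -0.234   0.1619]
grip t 25.86 w 0.278 gf 62.4 F [-11.1   0.3  10.8] p [ 0.5852 -0.2341  0.1621]
g2 t 26.16 w 0.276 gf 62.3 F [-11.5   1.1  10.2] p [ 0.5852 -0.234   0.1621]
```

View pics/b4.png

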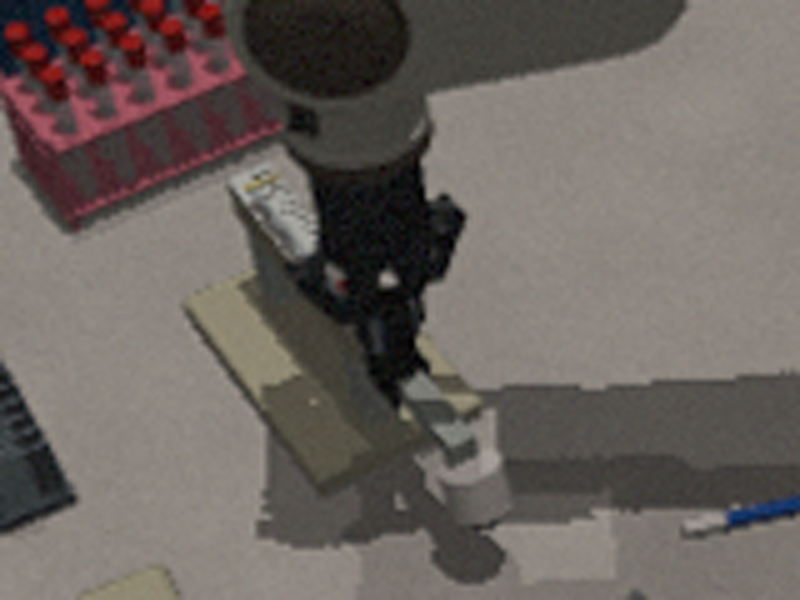

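The handle is gripped and the width matches a pressed button (about 25 mm). I'll draw it out, watching the force.

```bash
python3 - <<'E'
from h import *
p0=np.array([.5855,-.2338,.161]); d=np.array([-np.sin(.03),np.cos(.03),0])
for s in (.015,.06,.105):
    move_straight(list(p0+s*d),.05); st(s)
wait(.3); st("rest")
for n in ("top","scene"):
    p=get_image(n); cv2.imwrite(f"pics/{n}5.png",p["image"])
    for l in ("pointer","clip"):
        for D in landmark_of(l,p)[:2]: print(n,l,round(D["confidence"],2),w(p,D["point"]).round(4))
a=cv2.imread("pics/top5.png")[155:205,385:485]; b=cv2.imread("pics/scene5.png")[95:165,205:305]
cv2.imwrite("pics/b5.png",np.vstack([cv2.resize(a,(500,250),interpolation=cv2.INTER_CUBIC),cv2.resize(b,(500,350),interpolation=cv2.INTER_CUBIC)]))
E
```

```text
0.015 t 26.66 w 0.278 gf 62.2 F [-10.4   0.9  10.4] p [ 0.5849 -0.2188  0.1621]
0.06 t 27.71 w 0.275 gf 61.0 F [-6.9  1.7  8.6] p [ 0.5839 -0.1739  0.1621]
0.105 t 28.76 w 0.276 gf 60.0 F [-2.8  1.7  7.2] p [ 0.5828 -0.1288  0.1621]
rest t 29.06 w 0.272 gf 60.0 F [-2.7  1.2  8.4] p [ 0.5828 -0.1289  0.1621]
top pointer 0.69 [ 0.5827 -0.3257  0.145 ]
top pointer 0.21 [ 0.5814 -0.1243  0.1698]
top clip 0.61 [ 0.5839 -0.314   0.1343]
top clip 0.59 [ 0.5884  0.4536 -0.0064]
scene pointer 0.87 [ 0.5858 -0.3271  0.1463]
scene clip 0.6 [ 0.5881 -0.3088  0.1346]
```

View pics/b5.png

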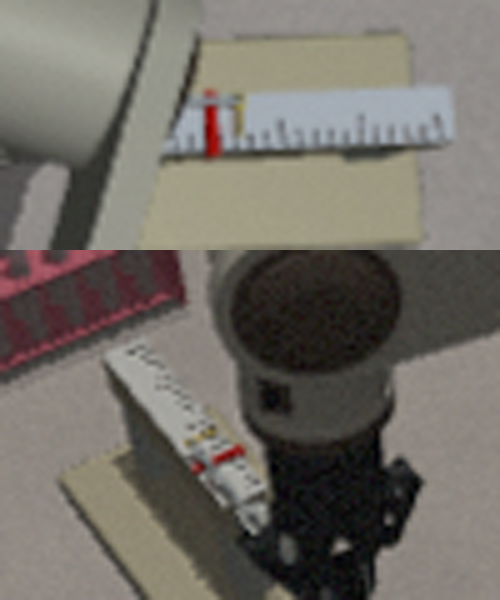

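```bash
python3 - <<'E'
from h import *
p0=np.array([.5855,-.2338,.161]); d=np.array([-np.sin(.03),np.cos(.03),0])
move_straight(list(p0+.119*d),.04); wait(.3); st("rest")
acc={}
for i in range(4):
  for n in ("top","scene"):
    p=get_image(n); cv2.imwrite(f"pics/{n}6.png",p["image"])
    for l in ("pointer","clip"):
        for D in landmark_of(l,p):
            P=w(p,D["point"])
            if abs(P[0]-.585)<.02 and abs(P[1]+.31)<.04: acc.setdefault((n,l),[]).append(P); break
for k,v in acc.items(): print(k,np.round(np.mean(v,axis=0),4),np.round(np.std(v,axis=0),4))
t,s=[get_image(n) for n in ("top","scene")]
for z in (.137,.141,.145): print(z,"top px of y=-.31:",px(t,[.585,-.311,z]),"scene",px(s,[.585,-.311,z]))
a=cv2.imread("pics/top6.png")[165:195,410:460]; b=cv2.imread("pics/scene6.png")[115:151,225:285]
cv2.imwrite("pics/b6.png",np.vstack([cv2.resize(a,(500,300),interpolation=cv2.INTER_NEAREST),cv2.resize(b,(500,300),interpolation=cv2.INTER_NEAREST)]))
E
```

```text
rest t 30.16 w 0.272 gf 59.8 F [-2.1  1.3  7.8] p [ 0.5825 -0.1149  0.1621]
('top', 'pointer') [ 0.5824 -0.3124  0.1423] [0.0009 0.001  0.0006]
('top', 'clip') [ 0.5844 -0.3142  0.1324] [0.0015 0.0015 0.0006]
('scene', 'pointer') [ 0.5848 -0.311   0.1466] [0.0016 0.0018 0.0021]
('scene', 'clip') [ 0.5877 -0.3097  0.1329] [0.0031 0.0013 0.001 ]
0.137 top px of y=-.31: [426.67908384 179.1376256 ] scene [248.31187723 136.260302  ]
0.141 top px of y=-.31: [427.01439989 178.95861328] scene [248.16710957 135.49415038]
0.145 top px of y=-.31: [427.35163798 178.77857485] scene [248.02166479 134.72441522]
```

View pics/b6.png

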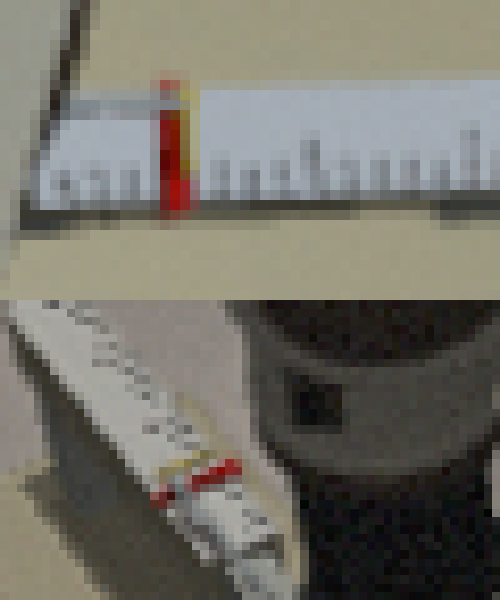

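```bash
python3 - <<'E'
from h import *
np.set_printoptions(precision=4,suppress=True)
pics={n:get_image(n) for n in ("top","scene")}
roi={"top":(418,171,472,190),"scene":(222,110,262,148)}
def cen(S,n,thr):
    x0,y0,x1,y1=roi[n]; W=S[y0:y1,x0:x1].copy(); W[W<thr]=0
    m=cv2.dilate((W>0).astype(np.uint8),np.ones((2,2)));k,l,s,c=cv2.connectedComponentsWithStats(m)
    best=max(range(1,k),key=lambda i:W[l==i].sum()); W[l!=best]=0
    v,u=np.mgrid[y0:y1,x0:x1]; return np.array([(u*W).sum(),(v*W).sum()])/W.sum(),W.sum(),(W>0).sum()
def ray(n,c):
    A=onplane(pics[n],c,.14); B=onplane(pics[n],c,.10); return A,(A-B)/np.linalg.norm(A-B)
def tri(c):
    M=np.zeros((3,3));b=np.zeros(3);
    for n in c:
        A,d=ray(n,c[n]); Pm=np.eye(3)-np.outer(d,d); M+=Pm;b+=Pm@A
    P=np.linalg.solve(M,b); return P,[ (px(pics[n],P)-c[n]).round(2) for n in c]
for tag in ("0","5","6"):
    yc,rc={},{}
    for n in ("top","scene"):
        im=cv2.imread(f"pics/{n}{tag}.png").astype(float); B,G,R=im[...,0],im[...,1],im[...,2]
        a=cen(G-B,n,22); yc[n]=a[0]; r=cen(R-G,n,40); rc[n]=r[0]; print(tag,n,"yel",a,"red",r)
    print(" pointer",tri(yc)," clip",tri(rc))
E
```

```text
0 top yel (array([443.2596, 188.0452]), np.float64(3140.0), np.int64(134)) red (array([426.9716, 180.7957]), np.float64(2991.0), np.int64(31))
0 scene yel (array([226.0721, 142.6823]), np.float64(916.0), np.int64(41)) red (array([249.2265, 135.8554]), np.float64(1245.0), np.int64(18))
 pointer (array([ 0.6046, -0.4245,  0.008 ]), [array([ 5.76, -9.72]), array([9.55, 1.29])])  clip (array([ 0.5802, -0.3124,  0.1352]), [array([ 0.07, -0.1 ]), array([0.1 , 0.02])])
5 top yel (array([443.7811, 188.0521]), np.float64(3243.0), np.int64(137)) red (array([426.9655, 180.7988]), np.float64(3046.0), np.int64(31))
5 scene yel (array([226.3152, 142.1667]), np.float64(1434.0), np.int64(63)) red (array([248.9848, 135.9053]), np.float64(1383.0), np.int64(20))
 pointer (array([ 0.6036, -0.4254,  0.0098]), [array([ 5.67, -9.52]), array([9.36, 1.29])])  clip (array([ 0.5806, -0.3128,  0.1347]), [array([ 0.15, -0.21]), array([0.22, 0.05])])
6 top yel (array([443.657 , 188.0755]), np.float64(3166.0), np.int64(134)) red (array([426.8173, 181.4135]), np.float64(2244.0), np.int64(25))
6 scene yel (array([226.4678, 142.3505]), np.float64(1381.0), np.int64(61)) red (array([250.7553, 135.2004]), np.float64(903.0), np.int64(12))
 pointer (array([ 0.6034, -0.4251,  0.0089]), [array([ 5.64, -9.46]), array([9.3 , 1.28])])  clip (array([ 0.5764, -0.3097,  0.1393]), [array([-0.23,  0.31]), array([-0.32, -0.07])])
```

```bash
python3 - <<'E'
from h import *
np.set_printoptions(precision=4,suppress=True)
pics={n:get_image(n) for n in ("top","scene")}
roi={"top":(418,171,472,184),"scene":(224,108,260,145)}
def gb(n,t): im=cv2.imread(f"pics/{n}{t}.png").astype(float); return im[...,1]-im[...,0]
def tri(c):
    M=np.zeros((3,3));b=np.zeros(3)
    for n in c:
        A=onplane(pics[n],c[n],.14); B=onplane(pics[n],c[n],.10); d=(A-B)/np.linalg.norm(A-B); Pm=np.eye(3)-np.outer(d,d); M+=Pm;b+=Pm@A
    P=np.linalg.solve(M,b); return P,[(px(pics[n],P)-c[n]).round(2) for n in c]
for t,o in (("0","5"),("5","0"),("6","0")):
    c={}
    for n in pics:
        x0,y0,x1,y1=roi[n]; W=cv2.GaussianBlur(gb(n,t)-gb(n,o),(0,0),.5)[y0:y1,x0:x1]
        W[W<15]=0; k,l,s,_=cv2.connectedComponentsWithStats((W>0).astype(np.uint8))
        b=max(range(1,k),key=lambda i:W[l==i].sum()); W[l!=b]=0; v,u=np.mgrid[y0:y1,x0:x1]
        c[n]=np.array([(u*W).sum(),(v*W).sum()])/W.sum(); print(t,n,c[n],s[b],[onplane(pics[n],c[n],z)[:2] for z in (.137,.143)])
    print("  tri",*tri(c))
E
```

```text
0 top [465.5896 175.5194] [46  1  4  9 22] [array([ 0.5947, -0.436 ]), array([ 0.5938, -0.4338])]
0 scene [231.6412 116.1564] [ 5  7  7  3 10] [array([ 0.5884, -0.4449]), array([ 0.5905, -0.4383])]
  tri [ 0.5928 -0.4315  0.1493] [array([-0.02,  0.03]), array([-0.03, -0.01])]
5 top [432.6275 177.4678] [14  3  3  9 19] [array([ 0.5901, -0.3303]), array([ 0.5892, -0.3285])]
5 scene [253.2889 142.6954] [27 33  6  4 18] [array([ 0.5851, -0.2713]), array([ 0.5872, -0.2657])]
  tri [ 0.5813 -0.3308  0.0905] [array([-3.68,  4.68]), array([-4.89, -1.26])]
6 top [428.2283 177.582 ] [ 9  2  3 10 24] [array([ 0.5899, -0.3162]), array([ 0.5891, -0.3145])]
6 scene [253.293  142.6867] [27 33  6  4 18] [array([ 0.5851, -0.2713]), array([ 0.5872, -0.2657])]
  tri [ 0.5828 -0.3159  0.1024] [array([-2.84,  3.69]), array([-3.85, -0.95])]
```

```bash
python3 - <<'E'
from h import *
np.set_printoptions(precision=4,suppress=True)
n="scene"; p=get_image(n); t=get_image("top")
def gb(t): im=cv2.imread(f"pics/{n}{t}.png").astype(float); return im[...,1]-im[...,0]
tops={"0":(465.59,175.52),"5":(432.63,177.47),"6":(428.23,177.58)}
for tg,o in (("0","5"),("5","0"),("6","0")):
    x0,y0,x1,y1=(224,108,254,138); W=cv2.GaussianBlur(gb(tg)-gb(o),(0,0),.5)[y0:y1,x0:x1]
    W[W<12]=0; k,l,s,_=cv2.connectedComponentsWithStats((W>0).astype(np.uint8),connectivity=8)
    b=max(range(1,k),key=lambda i:W[l==i].sum()); W[l!=b]=0; v,u=np.mgrid[y0:y1,x0:x1]
    c=np.array([(u*W).sum(),(v*W).sum()])/W.sum()
    for z in (.139,.142,.145,.148): print(tg,c.round(2),s[b,4],z,"scene",onplane(p,c,z)[:2],"top",onplane(t,tops[tg],z)[:2])
E
```

```text
0 [231.6  116.09] 11 0.139 scene [ 0.589  -0.4432] top [ 0.5944 -0.4353]
0 [231.6  116.09] 11 0.142 scene [ 0.5901 -0.4398] top [ 0.5939 -0.4342]
0 [231.6  116.09] 11 0.145 scene [ 0.5911 -0.4365] top [ 0.5935 -0.4331]
0 [231.6  116.09] 11 0.148 scene [ 0.5922 -0.4332] top [ 0.593 -0.432]
5 [244.8  131.82] 13 0.139 scene [ 0.5859 -0.3372] top [ 0.5898 -0.3297]
5 [244.8  131.82] 13 0.142 scene [ 0.587  -0.3343] top [ 0.5893 -0.3288]
5 [244.8  131.82] 13 0.145 scene [ 0.588  -0.3313] top [ 0.5889 -0.328 ]
5 [244.8  131.82] 13 0.148 scene [ 0.5891 -0.3283] top [ 0.5885 -0.3271]
6 [246.43 134.25] 14 0.139 scene [ 0.5867 -0.3223] top [ 0.5896 -0.3156]
6 [246.43 134.25] 14 0.142 scene [ 0.5878 -0.3194] top [ 0.5892 -0.3148]
6 [246.43 134.25] 14 0.145 scene [ 0.5888 -0.3164] top [ 0.5888 -0.314 ]
6 [246.43 134.25] 14 0.148 scene [ 0.5899 -0.3135] top [ 0.5884 -0.3131]
```

```bash
python3 - <<'E'
from h import *
p0=np.array([.5855,-.2338,.161]); d=np.array([-np.sin(.03),np.cos(.03),0])
move_straight(list(p0+.1197*d),.02); wait(.8); st("rest")
t,s=get_image("top"),get_image("scene")
a=t["image"][150:210,280:460]; b=s["image"][115:151,225:285]
cv2.imwrite("pics/b7.png",np.vstack([cv2.resize(a,(700,233),interpolation=cv2.INTER_CUBIC),cv2.resize(b,(700,360),interpolation=cv2.INTER_CUBIC)]))
E
```

```text
rest t 32.81 w 0.272 gf 59.7 F [-2.2 -0.1  8.5] p [ 0.5825 -0.1143  0.1621]
```

View pics/b7.png

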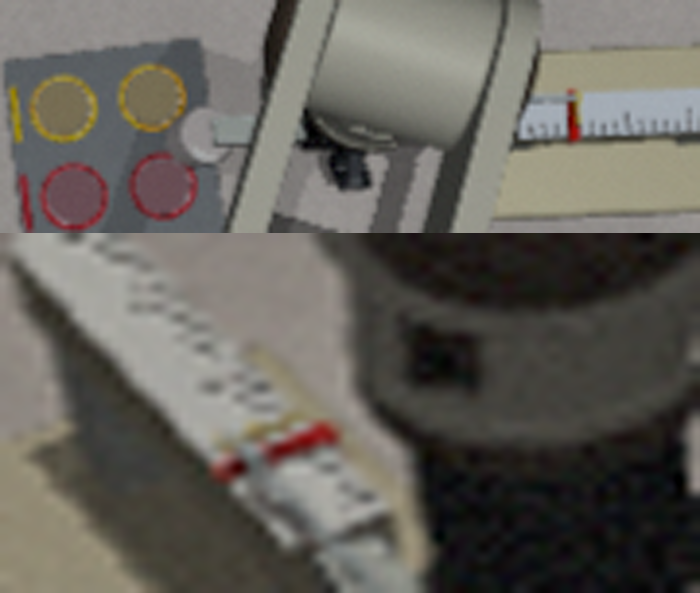

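The dishes are in place and the pointer stands over the clip; its apparent offset matches the height parallax to about 1 mm. The grip and button are held, so I'm handing in.

```bash
python3 -c "
from cell import *
print(finish_job())"
```

```text
the job is handed in; nothing more can be done
None
```

I handed the job in at about 33 s with the three loose dishes centred on their matching circles and the boom held still, button squeezed, its pointer within about 1 mm of the clip's middle by my measurements; no verdict came back.

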